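# Shut the drawbar box, then unlatch and raise the hand-cart coupler

## Robot

A 7-joint arm with a two-finger parallel gripper is mounted at the origin on the work surface. World frame = base frame: x ahead of the robot, y to its left, z up, the work surface at z = 0. Lengths are in m, angles in rad, forces in N, time in s.
With the tool pointing down it reaches from about 0.35 to 0.9 m from the base axis. Payload 8.1 kg.
Tool frame: the origin (TCP) lies midway between the tips of the shut fingers; the grasp point (between the pads) lies 19 mm behind it; x points along the fingers, z is the direction in which the jaws open and shut, and the axes are right-handed (so a half turn about x gives the same grasp; the last joint's range is limited). The gripper opens to 92 mm and grips with 3 to 60 N. Pads are 19 mm wide; open, the fingers measure 130 mm over their backs; the gripper's body (75 mm by 190 mm) begins 47 mm behind the grasp point.
Start: joints at [-1.224, 0.434, 0.025, 1.573, -0.012, 1.134, -0.075], TCP at [0.272, 0.563, 0.188] pointing down, gripper open.
Joint ranges: [-2.62, 2.62], [-0.44, 2.09], [-1.27, 1.32], [0.08, 2.57], [-1.32, 4.46], [0.12, 2], [-2.74, 2.74]. Speed limits (rad/s): [2.22, 2.22, 3.01, 3.01, 3.14, 3.14, 3.14].

## Interface

Orientations are given as a rotation vector (axis times angle).
In Python, from cell import arm, optics, finder gives the robot as it stands.
- The arm moves only by the tool send_rows, never from a script. Its argument "rows" is a list that holds one entry, the list of rows, each a list of 7 numbers: the shift along the tool's x, y, z in mm, then the turn, a rotation vector about the tool's x, y, z in degrees, then the opening in per cent of the stroke, from 0 (shut) to 100 (fully open). A call has exactly 8 rows; each row is the pose to reach, as a shift and turn from the pose commanded when the call began, along the tool's axes at that moment; what a row does not reach only later rows make up. A row lasts 1/10 s, in which the tool goes at most 50 mm and 8.59 degrees, less where a joint would pass 70% of its speed; a pose out of reach is approached as far as the arm can. A call with a gripper value outside its range is refused whole. The fingers move at their own pace and stop on an object; "grip_force" is the grip in N (left out, the last holds). Time passes only in rows, so rows that repeat a pose let the fingers close, or fill a call up. It gives the time, the measured TCP pose, the force and the opening at its end, in the units of the state.
- arm.observe(): the state, without advancing time (a new reading comes with each control period).
- optics.get_image(name): name is "scene" or "top" or "wrist"; returns (picture, depth): 400x640x3 uint8, red, green, blue; 400x640 float32, m along the optical axis (not along the pixel's ray), 0 where there is no reading.
- optics.get_calibration(name): a dict with "camera_matrix" (3x3 intrinsics, pixels), "D" ([k1, k2, p1, p2, k3] as OpenCV has them; the pictures are not rectified), "position" and "orientation" of the camera in the world; the wrist camera has in their place "T_tool_cam" (4x4, takes a point from camera to tool coordinates, whose origin is the TCP and whose axes are the tool frame's). Camera axes: x right, y up, looking along -z (the intrinsics and any distortion apply to the point x, -y, -z); pixel columns grow to the right and rows downward; lengths in m; the calibration is good to about 2 mm. A picture is of the moment at which its call begins: read the wrist's pose just before it. get_calibration takes no time and is no camera call.
- arm.sign_off(): hands the job in, once; it reports no verdict.
Trained networks look in the newest picture that a camera, given by its name, has taken for a name from the list of things; names that differ only in an ending like _2 or _b are one class to them, and where a whole thing is asked for, a point or a joint stands for the part that bears it (a point fixed in the world has none). Each returns a list of dicts, best first, with "confidence" (0 to 1); they miss things now and then, are a little off and sometimes report something else, mostly with a low value. They report only what shows in the picture. A call takes as long as a camera call.
- finder.search_frame(camera, thing): "bbox" ([left, top, width, height] in pixels, round what is visible of it).
- finder.regions_of(camera, thing): "region" (400x640 bool, what is visible of it) and "bbox" ([left, top, width, height] in pixels, round what is visible of it).
- finder.place_of(camera, thing): "xy" ([column, row] in pixels: a listed point, or the origin of a listed thing).
The state is a dict: "clock": time; "joints": joint angles; "dq": joint speeds; "joint_efforts": joint torques, N m; "position": TCP position; "ee_rot": TCP orientation; "force": force on the tool from outside, world axes, zero at the start; "ft_torque": the same for the moment, N m; "width": opening from 0.0 (shut) to 1.0 (fully open).
Only numpy, scipy, OpenCV 4.12 (cv2) and the standard library are available. Lean on these libraries where they do the work, as an engineer would, in place of code of your own. Each camera call takes 0.05 s, during which the arm holds its last target.

## Task

Close up the freshly loaded box on the hand-cart's drawbar by swinging its lid fully shut. Then unhitch the drawbar: pull the coupler's spring latch sideways by its upright tab until the ball is free, lift the coupler off the ball to at least 60 mm above where it sat, and finish still holding it raised and still in the gripper. Leave the other things on the board and bench where they are.

Things in the scene. Friction and masses are not known exactly. Their poses are not given: they have to be found in the camera images.
- hitch: Wooden board fixed on the bench, 350 x 260 x 18 mm. Origin at bench height on its centre line; x runs along the drawbar from the ball end (-x, nearest the robot) to the hinge end, y to the latch's side, z up. In this frame, in mm: steel ball, 30 across, centred at (-120, 0, 75); tongue hinge axis along y through (100, 0, 80).
- tongue: Drawbar stub: grey 30 mm square tube, dark steel coupler head 50 mm wide at the near end (top 24 mm above the ball's centre), open aluminium box (85 x 110, 45 mm deep) on its back. Origin on its hinge; axes as the board's when hitched. Only swings up about the hinge's y axis (near end rises, 0.7 rad at most), falls back if let go; 3 to 6 N at the coupler carries it.
- coupler (a point): Centre of the coupler's socket on the tongue, at the ball's centre (75 mm above the bench) when hitched; its axes are those of the tongue. It rises as the tongue is lifted.
- latch_tab (a point): Grip point in the upper part of the latch's upright steel tab, at the coupler's +y side; hitched and at rest at board frame (-120, 45, 130) mm. Axes as the tongue's. Tab 10 mm thick along y (grip across this, from above), 26 mm wide along x, tip 21 mm above this point, head's top 31 mm below it. A low bracket with the spring reaches 48 mm outward (+y), 40 mm or more below this point.
- latch (a joint): Latch slide, m: 0 at rest (fork under the ball, coupler locked), grows as the tab is pulled to the board's +y, away from the head; stop at 0.018. The ball is free from about 0.011 on. Spring: 4 N at rest, 10.5 N at the stop; springs back if let go. The latch rides on the tongue, so the same grip on the tab, kept pulled, also lifts the tongue.
- lid (a joint): Box lid, rad: 0 shut, 1.57 upright; starts open at 1.1 to 1.55. Hinge is stiff: it stays where it is left and a push of 1 to 2 N at the edge moves it.
- lid_hinge (a point): Middle of the lid's hinge on the box's far (+x) rim, 140 mm above the bench, at board frame x = 50 mm; hinge axis along the board's y. Shut, the lid lies from here towards -x. Its axes turn with the lid.
- lid_edge (a point): Middle of the lid's free edge, 90 mm from the hinge. The lid is 4 mm thick and 114 mm wide, with a tongue-like finger tab 36 mm wide that reaches 15 mm past this edge. Its axes turn with the lid; +z is the lid's outer face.
- tin: Bystander, to be left alone: small plain steel can, 44 mm across, 50 mm tall, on the board right of the tongue. Origin at its underside's centre.
- pin: Bystander, to be left alone: spare steel pin, 87 mm long, lying on the board right of the ball mount. Origin at its underside's centre.
- offcut: Bystander, to be left alone: wooden offcut 90 x 45 x 28 mm on the board, left of the tongue's hinge end. Origin at its underside's centre.
- glue: Bystander, to be left alone: white bottle with red cap, 60 mm across, 190 mm tall, on the bench to the right. Origin at its underside's centre.
- driver: Bystander, to be left alone: screwdriver lying on the bench to the left. Origin at its underside's centre.
- spanner: Bystander, to be left alone: steel spanner lying on the bench to the right. Origin at its underside's centre.
- tape: Bystander, to be left alone: grey tape-measure case 70 x 35 x 65 mm, on the bench to the left. Origin at its underside's centre.

How it is judged:
On the way, in this order (a step that is already met when the one before it is completed fails the run):
1. the box lid is shut, the coupler still on the ball (value of joint lid below 0.08 rad and height (world z) of coupler below 0.085 m), for 0.2 s.
2. the latch is pulled aside (value of joint latch above 0.009 m), for 0.05 s.
3. the coupler is off the ball (height (world z) of coupler above 0.105 m), for 0.1 s.
At the end, for the whole second after the job is handed in: The coupler socket is at least 50 mm above where it sat on the ball (over 125 mm above the bench), at rest (below 0.1 rad/s), carried by the gripper's fingers (over 2 N on the tongue or its latch), and the lid is shut within 0.08 rad (height (world z) of coupler above 0.125 m and linear speed of tongue below 0.03 m/s and angular speed of tongue below 0.1 rad/s and contact force between the fingers and tongue above 2 N and value of joint lid below 0.08 rad); the arm keeps its last pose, push and grip.
It fails at once if the coupler is raised while the box lid is open (value of joint lid above 0.25 rad and height (world z) of coupler above 0.095 m).
It fails at once if a bystander is disturbed (moved over 30 mm) (distance of any of tin, pin, offcut, glue, driver, spanner, tape from where it was at the start of the episode above 0.03 m).
It also fails if it takes over 43 s, if anything falls off the work surface, if the arm or the gripper's body presses on something with over 40 N, if the wrist force passes 120 N, or if a joint passes its speed limit or range.

## Working session

There is one attempt and no reset: what is moved stays moved. The work goes in short steps, Python scripts to look and compute and a tool call to move; the robot and the scene stay as the last step left them, time stands still between calls to the robot, and variables do not carry over. Pictures are saved under pics/ and viewed, and the job is handed in when it is done.

Besides the shell and the picture viewer there is one more tool, called as name(argument=value, ...), one argument or row to a line, values as JSON. send_rows: Moves the arm, as the interface text tells. Its arguments: {"type":"object","properties":{"rows":{"type":"array"},"grip_force":{"type":"number"}},"required":["rows"]}

```bash
mkdir -p pics; ls; cat > h.py <<'E'
import numpy as np, cv2
from scipy.spatial.transform import Rotation as R
from cell import arm, optics, finder
def rot(o):
    o=np.array(o,float)
    if o.shape==(3,3): return o
    return R.from_rotvec(o).as_matrix() if o.size==3 else R.from_quat(o).as_matrix()
def campose(name,st=None):
    c=optics.get_calibration(name)
    if 'T_tool_cam' in c:
        T=np.eye(4);T[:3,:3]=rot(st['ee_rot']);T[:3,3]=st['position']
        return T@np.array(c['T_tool_cam']),c
    T=np.eye(4);T[:3,:3]=rot(c['orientation']);T[:3,3]=c['position'];return T,c
def pix2w(name,uv,d,st=None):
    T,c=campose(name,st);K=np.array(c['camera_matrix']);D=np.array(c['D'],float)
    n=cv2.undistortPoints(np.array(uv,float).reshape(-1,1,2),K,D).reshape(-1,2)
    d=np.array(d,float).reshape(-1,1)
    P=np.hstack([n[:,:1]*d,-n[:,1:]*d,-d])
    return P@T[:3,:3].T+T[:3,3]
def w2pix(name,P,st=None):
    T,c=campose(name,st);K=np.array(c['camera_matrix']);D=np.array(c['D'],float)
    p=(np.array(P).reshape(-1,3)-T[:3,3])@T[:3,:3]
    p=p*[1,-1,-1]
    return cv2.projectPoints(p,np.zeros(3),np.zeros(3),K,D)[0].reshape(-1,2)
E
python3 - <<'E'
from h import *
s=arm.observe();print(s)
for n in ['scene','top']:
    im,d=optics.get_image(n);cv2.imwrite(f'pics/{n}0.png',im[:,:,::-1]);np.save(f'{n}0.npy',d)
    print(n,optics.get_calibration(n))
    for t in ['latch_tab','lid_hinge','lid_edge','coupler']:
        for r in finder.place_of(n,t)[:2]:
            u,v=np.round(r['xy']).astype(int)
            print(t,r, d[v,u] if 0<=v<400 and 0<=u<640 else None, pix2w(n,r['xy'],d[v,u]) )
print(optics.get_calibration('wrist'))
E
```

```text
pics
{'clock': 0.0, 'joints': array([-1.22356577,  0.43520927,  0.02495156,  1.57409331, -0.01157786,
        1.13397383, -0.07508922]), 'dq': array([-0.00015762,  0.00083671, -0.0005115 ,  0.00045766, -0.00158395,
       -0.00015442, -0.0011812 ]), 'joint_efforts': array([ 9.23872794e-04, -6.67869830e+01,  9.85401571e-01, -3.14446557e+01,
       -6.05124445e-02,  4.31027322e-02,  1.51512982e-04]), 'position': array([0.27156598, 0.56229565, 0.18725475]), 'ee_rot': array([-0.87270392,  1.39030569,  0.87115863]), 'force': array([ 0.64909444, -0.29327554,  0.39557105]), 'ft_torque': array([0.01111493, 0.04482399, 0.03927318]), 'width': 0.9999333431240848}
scene {'camera_matrix': array([[497.57771348,   0.        , 319.0814519 ],
       [  0.        , 497.57771348, 199.15945745],
       [  0.        ,   0.        ,   1.        ]]), 'D': array([-0.05342193,  0.        ,  0.        ,  0.        ,  0.        ]), 'position': array([ 1.03314748, -0.98773233,  0.92641786]), 'orientation': array([0.92101765, 0.2138305 , 0.41004911])}
latch_tab {'xy': [305.3, 166.4], 'confidence': 0.56} 1.487215
[... 1307 characters left out ...]
ler {'xy': [266.0, 226.7], 'confidence': 0.4} 1.6069261 [[0.45338421 0.13199955 0.15320542]]
{'camera_matrix': array([[297.3120128 ,   0.        , 319.73362291],
       [  0.        , 297.3120128 , 200.19356948],
       [  0.        ,   0.        ,   1.        ]]), 'D': array([-0.02350414,  0.        ,  0.        ,  0.        ,  0.        ]), 'T_tool_cam': array([[-7.46576564e-05,  2.89700986e-01, -9.57117199e-01,
        -1.97054718e-01],
       [-5.34029303e-04,  9.57117054e-01,  2.89700984e-01,
         7.84209524e-02],
       [ 9.99999855e-01,  5.32757027e-04,  8.32526997e-05,
         3.58876188e-04],
       [ 0.00000000e+00,  0.00000000e+00,  0.00000000e+00,
         1.00000000e+00]])}
```

View pics/scene0.png

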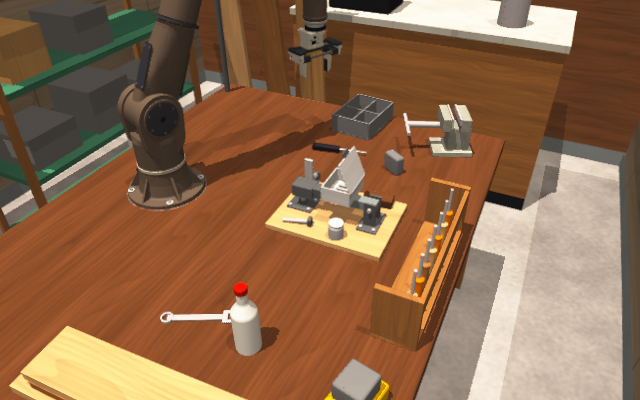

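View pics/top0.png

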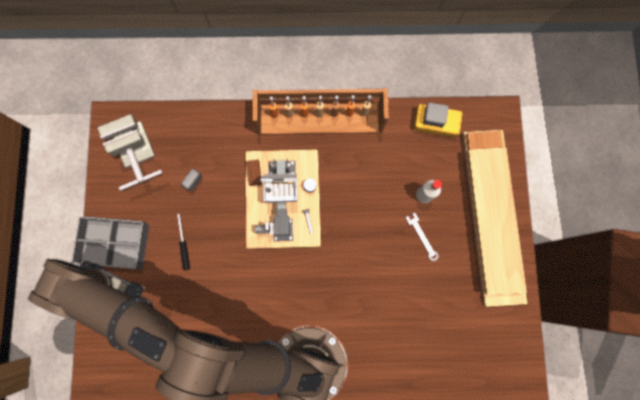

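The pictures show the board at about (245–320, 150–248) in the top view, nearly square with the world. The lid stands up at about (280,178) and the latch tab is at about (266,227). Next I fit the board's pose.

```bash
python3 - <<'E'
from h import *
for n in ['top','scene']:
    im=cv2.imread(f'pics/{n}0.png');d=np.load(f'{n}0.npy')
    vv,uu=np.mgrid[0:400,0:640]
    W=pix2w(n,np.stack([uu,vv],-1).reshape(-1,2),d.reshape(-1)).reshape(400,640,3)
    roi=(abs(W[...,0]-.55)<.25)&(abs(W[...,1]-.09)<.2)&(d>0)
    zb=np.median(W[...,2][roi&(W[...,2]<.008)])
    m=roi&(abs(W[...,2]-.018)<.005)
    hsv=cv2.cvtColor(im,cv2.COLOR_BGR2HSV)
    m&=(hsv[...,2]>150)&(hsv[...,1]>60)
    c=cv2.connectedComponentsWithStats(m.astype(np.uint8))
    k=1+np.argmax(c[2][1:,4]); m=c[1]==k
    P=(W[m][:,:2]*1000).astype(np.float32)
    r=cv2.minAreaRect(P); print(n,'bench z',zb,m.sum(),r, np.median(W[m][:,2]))
    # high points
    for lo,hi in [(.135,.165),(.165,.3)]:
        mm=roi&(W[...,2]>lo)&(W[...,2]<hi); print(lo,mm.sum())
        if n=='top' or lo>.16: print(np.round(W[mm],3)[::max(1,mm.sum()//25)].tolist())
    mm=roi&(W[...,2]>.115)&(W[...,2]<.16)&(W[...,0]<.49)
    print('tab',mm.sum(),W[mm].mean(0),W[mm].min(0),W[mm].max(0))
E
```

```text
top bench z 0.0009714460536622838 3067 ((576.1946411132812, 88.32777404785156), (353.9653625488281, 262.8353271484375), 0.5367672443389893) 0.018559777719186377
0.135 168
[[0.635, 0.107, 0.142], [0.634, 0.083, 0.146], [0.633, 0.063, 0.146], [0.632, 0.043, 0.149], [0.63, 0.136, 0.151], [0.63, 0.116, 0.15], [0.627, 0.095, 0.16], [0.627, 0.076, 0.157], [0.627, 0.053, 0.159], [0.623, 0.145, 0.164], [0.612, 0.033, 0.149], [0.6, 0.034, 0.139], [0.588, 0.14, 0.14], [0.578, 0.14, 0.138], [0.567, 0.14, 0.142], [0.556, 0.034, 0.14], [0.546, 0.136, 0.147], [0.547, 0.117, 0.142], [0.547, 0.097, 0.139], [0.546, 0.077, 0.144], [0.546, 0.057, 0.143], [0.547, 0.037, 0.137], [0.544, 0.111, 0.136], [0.469, 0.132, 0.15], [0.465, 0.126, 0.153], [0.46, 0.133, 0.145], [0.456, 0.126, 0.15], [0.449, 0.132, 0.151]]
0.165 213
[[0.625, 0.065, 0.165], [0.622, 0.108, 0.167], [0.619, 0.078, 0.181], [0.62, 0.052, 0.174], [0.616, 0.14, 0.182], [0.615, 0.113, 0.185], [0.614, 0.087, 0.187], [0.611, 0.061, 0.198], [0.611, 0.035, 0.196], [0.608, 0.121, 0.203], [0.606, 0.096, 0.207], [0.605, 0.07, 0.212], [0.605, 0.044,
[... 622 characters left out ...]
0.596, 0.144, 0.224], [0.601, 0.133, 0.218], [0.601, 0.112, 0.223], [0.592, 0.069, 0.238], [0.6, 0.093, 0.223], [0.606, 0.123, 0.205], [0.599, 0.074, 0.224], [0.606, 0.099, 0.209], [0.611, 0.125, 0.193], [0.616, 0.138, 0.183], [0.599, 0.047, 0.224], [0.6, 0.045, 0.222], [0.601, 0.042, 0.221], [0.599, 0.033, 0.222], [0.623, 0.136, 0.169], [0.621, 0.125, 0.172], [0.619, 0.115, 0.174], [0.62, 0.113, 0.172], [0.624, 0.119, 0.166], [0.61, 0.044, 0.2], [0.615, 0.06, 0.188], [0.622, 0.095, 0.166], [0.616, 0.057, 0.181], [0.618, 0.047, 0.181], [0.623, 0.064, 0.165], [0.623, 0.041, 0.166]]
tab 105 [0.46187899 0.12814912 0.13541714] [0.44711003 0.11941605 0.11570299] [0.47507695 0.13764482 0.15512993]
```

```bash
cat >> h.py <<'E'
Rt=np.array([[0,-1,0],[0,0,1],[-1,0,0]]).T  # placeholder
def plan(target, zdir=(0,1,0), pts=None):
    s=arm.observe();Rc=rot(s['ee_rot'])
    x=np.array([0,0,-1.]);z=np.array(zdir,float);y=np.cross(z,x)
    Rg=np.stack([x,y,z],1)
    rel=R.from_matrix(Rc.T@Rg).as_rotvec(degrees=True)
    return Rc, (Rc.T@(np.array(target)-s['position']))*1000, rel
E
python3 - <<'E'
from h import *
for zd in [(0,1,0),(0,-1,0)]:
  for t in [(.27,.56,.32),(.612,.087,.32)]:
    Rc,a,b=plan(t,zd); print(np.round(Rc,3).tolist(),np.round(a,1),np.round(b,1))
E
```

```text
[[-0.0, -0.901, 0.435], [-0.0, 0.435, 0.901], [-1.0, -0.0, -0.0]] [-132.     0.3   -3.3] [-25.8  -0.   -0. ]
[[-0.0, -0.901, 0.435], [-0.0, 0.435, 0.901], [-1.0, -0.0, -0.0]] [-132.  -513.3 -280.5] [-25.8  -0.   -0. ]
[[-0.0, -0.901, 0.435], [-0.0, 0.435, 0.901], [-1.0, -0.0, -0.0]] [-132.     0.3   -3.3] [154.2  -0.    0. ]
[[-0.0, -0.901, 0.435], [-0.0, 0.435, 0.901], [-1.0, -0.0, -0.0]] [-132.  -513.3 -280.5] [154.2  -0.    0. ]
```

send_rows(
  rows=[
    [[-45,0,0,0,0,0,60],[-90,-10,-5,-4,0,0,30],[-132,-40,-20,-8,0,0,0],[-132,-85,-45,-12,0,0,0],[-132,-130,-70,-16,0,0,0],[-132,-172,-94,-20,0,0,0],[-132,-215,-117,-24,0,0,0],[-132,-256,-140,-25.8,0,0,0]],
  ],
)

```text
clock: 1.3
position: [0.4424, 0.3236, 0.3203]
ee_rot: [-1.211, 1.207, 1.211]
force: [0.6, 1.3, -0.4]
width: 0.352
```

```bash
python3 - <<'E'
from h import *
s=arm.observe();print(s['clock'],s['position'],s['force'],s['width'],s['joints'])
print(plan((.615,.087,.32))[1:])
E
```

```text
1.3 [0.44236178 0.32356254 0.32034293] [ 0.60138505  1.2819267  -0.36957215] 0.3519716310459904 [-0.79011047  0.22543509  0.07781663  1.54952942 -0.01776313  1.36657479
  0.86321915]
(array([   0.31994162, -171.90668176, -237.09470326]), array([0.17693715, 0.02857918, 0.03164365]))
```

send_rows(
  rows=[
    [[0,-25,-35,0,0,0,0],[0,-52,-71,0,0,0,0],[0,-79,-108,0,0,0,0],[0,-106,-145,0,0,0,0],[0,-132,-182,0,0,0,0],[0,-156,-215,0,0,0,0],[0,-172,-237,0,0,0,0],[0,-172,-237,0,0,0,0]],
  ],
)

```text
clock: 2.1
position: [0.6152, 0.0833, 0.3196]
ee_rot: [-1.207, 1.214, 1.203]
force: [0.8, -0.9, -0.7]
width: 0.006
```

```bash
python3 - <<'E'
from h import *
s=arm.observe();print(s['clock'],s['position'],s['force'],s['width'],s['joints'])
im,d=optics.get_image('wrist');cv2.imwrite('pics/w1.png',im[:,:,::-1]);np.save('w1.npy',d)
for t in ['latch_tab','lid_hinge','lid_edge','coupler']:
    for r in finder.place_of('wrist',t)[:2]:
        u,v=np.clip(np.round(r['xy']).astype(int),0,[639,399])
        print(t,r, pix2w('wrist',r['xy'],d[v,u],s) )
im,d=optics.get_image('scene');cv2.imwrite('pics/s1.png',cv2.resize(im[100:260,220:440,::-1],None,fx=3,fy=3))
E
```

```text
2.1 [0.61522706 0.08327526 0.3196337 ] [ 0.78943131 -0.94671479 -0.70414747] 0.006351057100494618 [-0.38240616  0.35740165  0.23643543  1.38058256 -0.08037115  1.41326777
  1.41663452]
latch_tab {'xy': [359.0, 40.6], 'confidence': 0.83} [[0.46261952 0.12785503 0.15118152]]
latch_tab {'xy': [325.6, 207.1], 'confidence': 0.52} [[0.67530732 0.09136051 0.09574509]]
lid_hinge {'xy': [323.8, 184.8], 'confidence': 0.84} [[0.62585756 0.08815406 0.15731929]]
lid_edge {'xy': [545.0, 35.9], 'confidence': 0.7} [[0.42434521 0.43992826 0.00092906]]
lid_edge {'xy': [324.3, 169.8], 'confidence': 0.65} [[0.59121646 0.08785295 0.23797586]]
coupler {'xy': [324.2, 49.8], 'confidence': 0.8} [[0.46277337 0.08979436 0.10062481]]
```

View pics/w1.png

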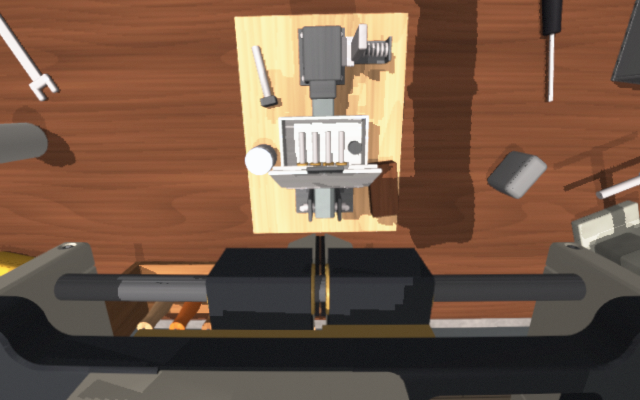

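View pics/s1.png

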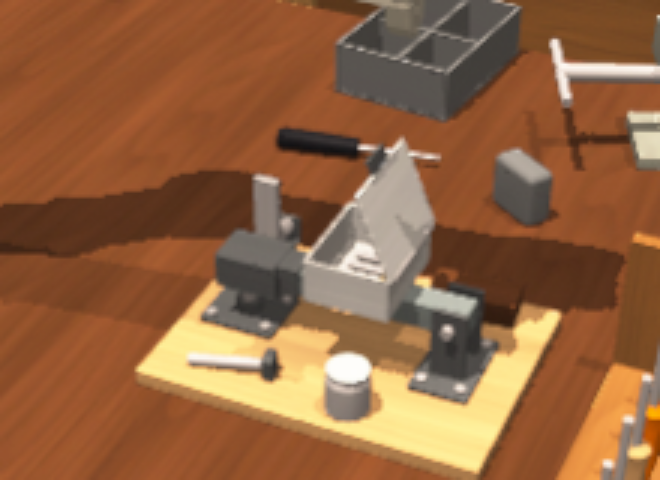

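The wrist view shows the open lid at about (325,172), the box just ahead of it, and the tab at (360,40). I'll descend behind the lid's outer face.

send_rows(
  rows=[
    [[20,-9,2,0,0,0,0],[45,-9,4,0,0,0,0],[70,-9,4,0,0,0,0],[90,-9,4,0,0,0,0],[105,-9,4,0,0,0,0],[110,-9,4,0,0,0,0],[110,-9,4,0,0,0,0],[110,-9,4,0,0,0,0]],
  ],
)

```text
clock: 3.2
position: [0.6229, 0.093, 0.211]
ee_rot: [-1.21, 1.207, 1.209]
force: [0.9, 0.3, 0.6]
width: 0.003
```

send_rows(
  rows=[
    [[0,6,-4,0,0,0,0],[1,12,-4,0,0,0,0],[6,22,-4,0,0,0,0],[13,31,-4,0,0,0,0],[21,39,-4,0,0,0,0],[30,46,-4,0,0,0,0],[39,51,-4,0,0,0,0],[48,54,-4,0,0,0,0]],
  ],
)

```text
clock: 4.0
position: [0.5672, 0.0886, 0.1636]
ee_rot: [-1.209, 1.207, 1.209]
force: [0.9, -0.7, 0.5]
width: 0.004
```

send_rows(
  rows=[
    [[5,1,0,0,0,0,0],[10,1,0,0,0,0,0],[13,2,0,0,0,0,0],[15,2,0,0,0,0,0],[17,2,0,0,0,0,0],[18,2,0,0,0,0,0],[19,2,0,0,0,0,0],[20,2,0,0,0,0,0]],
  ],
)

```text
clock: 4.8
position: [0.5666, 0.0885, 0.142]
ee_rot: [-1.21, 1.209, 1.209]
force: [-1.0, 0.1, 0.0]
width: 0.006
```

```bash
python3 - <<'E'
from h import *
s=arm.observe();print(s['clock'],s['position'],s['force'],s['width'])
im,d=optics.get_image('scene');cv2.imwrite('pics/s2.png',cv2.resize(im[100:260,220:440,::-1],None,fx=3,fy=3))
E
```

```text
4.8 [0.56661413 0.08851303 0.14202643] [-1.01728409  0.12748204  0.01096725] 0.006003620381024814
```

View pics/s2.png

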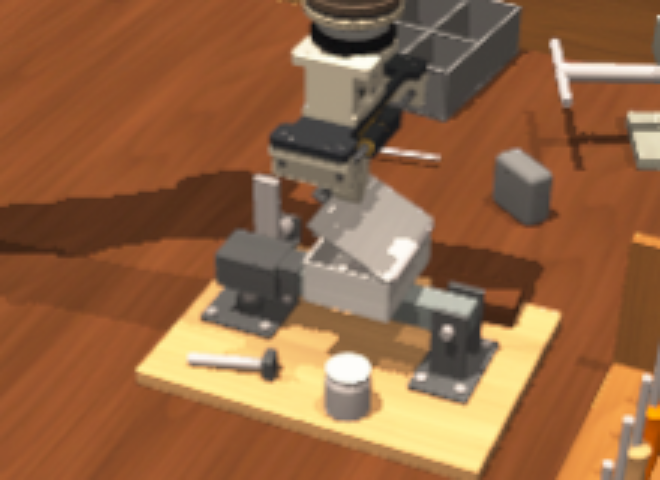

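```bash
python3 - <<'E'
from h import *
s=arm.observe()
im,d=optics.get_image('wrist');cv2.imwrite('pics/w2.png',im[:,:,::-1])
im,d=optics.get_image('scene');cv2.imwrite('pics/s3.png',cv2.resize(im[130:210,300:400,::-1],None,fx=7,fy=7,interpolation=cv2.INTER_CUBIC))
vv,uu=np.mgrid[0:400,0:640]
W=pix2w('scene',np.stack([uu,vv],-1).reshape(-1,2),d.reshape(-1)).reshape(400,640,3)
for v in range(158,196,3):
    print(v,[tuple(np.round(W[v,u]*1000).astype(int).tolist()) for u in range(320,366,5)])
E
```

```text
158 [(561, -3, 257), (573, 3, 257), (585, 6, 258), (600, 3, 264), (580, 85, 213), (461, 411, 1), (476, 420, 0), (491, 431, -2), (509, 435, 0), (526, 440, 2)]
161 [(1033, -988, 926), (573, 2, 248), (586, 5, 250), (601, 3, 255), (579, 88, 202), (573, 138, 171), (485, 399, 2), (501, 407, 1), (516, 415, 1), (532, 423, 0)]
164 [(396, 341, -1), (541, 71, 191), (550, 85, 186), (571, 71, 199), (577, 92, 189), (579, 124, 171), (588, 139, 165), (506, 394, -3), (523, 400, -1), (541, 399, 4)]
167 [(406, 321, 1), (421, 330, -1), (556, 71, 185), (566, 84, 181), (573, 102, 172), (584, 111, 170), (591, 133, 159), (602, 144, 156), (530, 382, -2), (547, 384, 2)]
170 [(414, 304, 0), (427, 316, -4), (1033, -988, 926), (570, 75, 177), (577, 93, 168), (586, 107, 163), (597, 118, 160), (607, 132, 154), (618, 143, 151), (552, 372, -2)]
173 [(474, 178, 79), (551, 50, 177), (565, 52, 179), (571, 71, 170), (584, 78, 169), (594, 90, 165), (603, 103, 160), (613, 116, 155), (623, 132, 148), (559, 354, -2)]
176 [(474, 178, 68), (559, 33, 179), (567, 47, 173), (577, 60, 168), (588, 69, 166), (598, 80, 162), (606, 9
[... 343 characters left out ...]
27, 84, 148), (636, 99, 141), (579, 303, -1)]
185 [(515, 92, 100), (549, 54, 134), (546, 94, 108), (552, 116, 96), (601, 38, 159), (611, 49, 155), (622, 60, 151), (631, 75, 144), (629, 120, 116), (586, 284, 1)]
188 [(522, 79, 100), (558, 35, 138), (548, 91, 99), (561, 98, 99), (578, 95, 106), (617, 37, 154), (624, 55, 145), (635, 64, 143), (629, 121, 105), (591, 272, -2)]
191 [(526, 69, 97), (557, 37, 126), (574, 33, 134), (588, 36, 136), (580, 90, 99), (618, 35, 146), (629, 42, 145), (631, 76, 124), (631, 117, 98), (599, 251, 2)]
194 [(525, 71, 84), (559, 34, 119), (573, 35, 123), (590, 31, 130), (603, 36, 131), (618, 35, 136), (631, 38, 138), (629, 81, 109), (598, 210, 16), (626, 177, 46)]
```

View pics/w2.png

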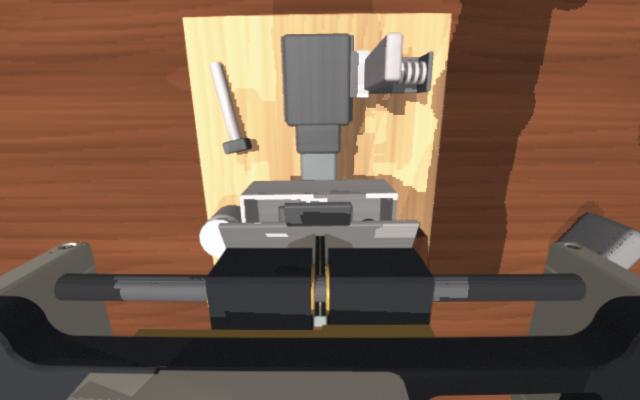

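View pics/s3.png

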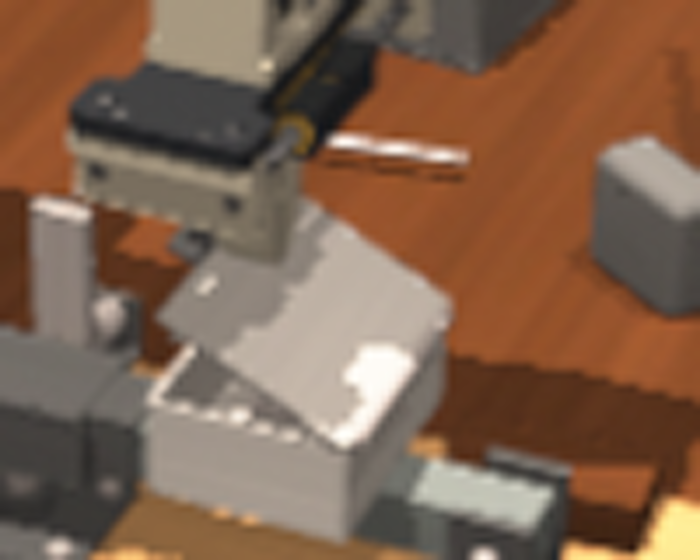

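```bash
python3 - <<'E'
from h import *
s=arm.observe()
a=cv2.imread('pics/w1.png')[160:340,270:370];b=cv2.imread('pics/w2.png')[160:340,270:370]
o=np.hstack([cv2.resize(x,None,fx=3.2,fy=3.2,interpolation=cv2.INTER_CUBIC) for x in(a,b)])
cv2.imwrite('pics/z.png',o)
Rc=rot(s['ee_rot'])
for dx in [0,-.019,-.03,-.04]:
    for dy in [-.0095,.0095]:
        P=s['position']+Rc@np.array([dx,dy,0]);print(dx,dy,P,w2pix('scene',P),w2pix('wrist',P,s))
im=cv2.imread('pics/s2.png')
d1=np.load('w1.npy'); print(np.round(d1[200:300:6,318:324:2],3).tolist())
E
```

```text
0 -0.0095 [0.57603344 0.08847946 0.14201248] [[338.84597396 178.56975644]] [[319.39183309 237.56620644]]
0 0.0095 [0.55703344 0.08847322 0.14201197] [[332.71416094 176.98655322]] [[319.3682214  212.64068338]]
-0.019 -0.0095 [0.57603292 0.08847854 0.16101248] [[338.96821181 172.93860827]] [[319.37280611 249.37845159]]
-0.019 0.0095 [0.55703293 0.0884723  0.16101197] [[332.78696758 171.36949235]] [[319.34632639 222.42807109]]
-0.03 -0.0095 [0.57603263 0.08847801 0.17201248] [[339.03975155 169.63730094]] [[319.3601052  257.27064984]]
-0.03 0.0095 [0.55703263 0.08847176 0.17201197] [[332.82956351 168.07666751]] [[319.33164004 228.99739806]]
-0.04 -0.0095 [0.57603236 0.08847752 0.18201248] [[339.10528382 166.60952072]] [[319.34725751 265.26002163]]
-0.04 0.0095 [0.55703236 0.08847128 0.18201197] [[332.86857328 165.05681208]] [[319.31672517 235.67250452]]
[[0.4399999976158142, 0.43799999356269836, 0.4399999976158142], [0.4429999887943268, 0.44200000166893005, 0.4429999887943268], [0.4449999928474426, 0.44600000977516174, 0.4449999928474426], [0.4480000138282776, 0.4490000009536743, 0.4490000009536743], [0.5339999794960022, 0.5339999794960022, 0.5339999794960022], [0.5360000133514404, 0.5379999876022339, 0.5360000133514404], [0.17000000178813934, 0.17000000178813934, 0.1720000058412552], [0.16200000047683716, 0.164000004529953, 0.16300000250339508], [0.15700000524520874, 0.1550000011920929, 0.15600000321865082], [0.15000000596046448, 0.14800000190734863, 0.15000000596046448], [0.14499999582767487, 0.14399999380111694, 0.14399999380111694], [0.13699999451637268, 0.1379999965429306, 0.1379999965429306], [0.13199999928474426, 0.13199999928474426, 0.13300000131130219], [0.09000000357627869, 0.08900000154972076, 0.08900000154972076], [0.08699999749660492, 0.08699999749660492, 0.08699999749660492], [0.08699999749660492, 0.08699999749660492, 0.08699999749660492], [0.0860000029206276, 0.0860000029206276, 0.0860000029206276]]
```

View pics/z.png

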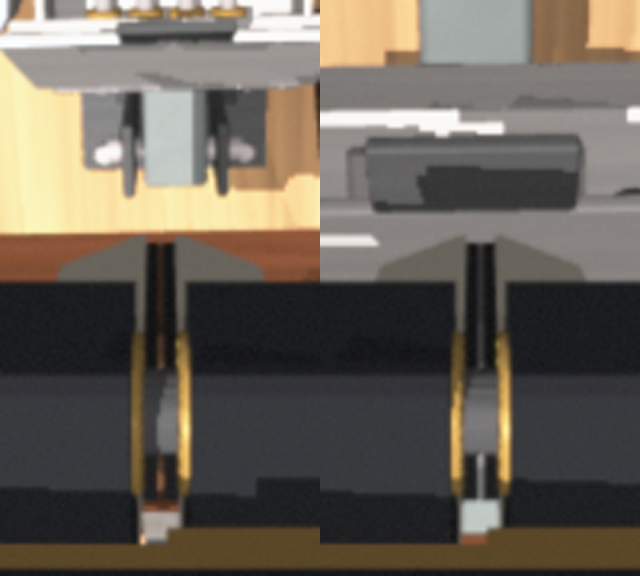

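The lid is only at about 0.45 rad. Both cameras agree that the real fingertips sit about 38 mm behind the stated TCP (wrist tip at row 235, depth 0.171). I'll keep pressing down with that offset.

send_rows(
  rows=[
    [[4,0,0,0,0,0,0],[8,0,0,0,0,0,0],[12,0,0,0,0,0,0],[16,0,0,0,0,0,0],[20,0,0,0,0,0,0],[24,0,0,0,0,0,0],[26,0,0,0,0,0,0],[28,0,0,0,0,0,0]],
  ],
)

```text
clock: 5.75
position: [0.5665, 0.0885, 0.1138]
ee_rot: [-1.209, 1.209, 1.21]
force: [-1.0, 0.3, 1.0]
width: 0.005
```

send_rows(
  rows=[
    [[1,0,0,0,0,0,0],[2,0,0,0,0,0,0],[3,0,0,0,0,0,0],[4,0,0,0,0,0,0],[5,0,0,0,0,0,0],[6,0,0,0,0,0,0],[6,0,0,0,0,0,0],[6,0,0,0,0,0,0]],
  ],
)

```text
clock: 6.55
position: [0.5666, 0.0885, 0.108]
ee_rot: [-1.21, 1.209, 1.209]
force: [-0.3, -0.9, 0.0]
width: 0.001
```

```bash
python3 - <<'E'
from h import *
s=arm.observe();print(s['clock'],s['position'],s['force'],s['width'])
im,d=optics.get_image('scene');cv2.imwrite('pics/s4.png',cv2.resize(im[130:210,300:400,::-1],None,fx=7,fy=7,interpolation=cv2.INTER_CUBIC))
vv,uu=np.mgrid[0:400,0:640]
W=pix2w('scene',np.stack([uu,vv],-1).reshape(-1,2),d.reshape(-1)).reshape(400,640,3)
for v in range(173,196,4):
    print(v,[tuple(np.round(W[v,u]*1000).astype(int).tolist()) for u in range(320,366,5)])
E
```

```text
6.55 [0.56656071 0.08849797 0.10800166] [-0.32593586 -0.87557568  0.02762942] 0.0010747163386013539
173 [(476, 173, 83), (530, 94, 145), (588, 2, 216), (602, 1, 220), (579, 90, 161), (582, 119, 145), (595, 125, 144), (609, 127, 148), (621, 136, 145), (559, 354, -1)]
177 [(475, 177, 65), (540, 73, 146), (551, 84, 143), (565, 85, 146), (577, 94, 144), (590, 99, 145), (602, 108, 143), (615, 113, 144), (628, 119, 143), (571, 324, 4)]
181 [(441, 247, -2), (548, 56, 146), (561, 62, 146), (574, 65, 147), (585, 77, 143), (597, 83, 143), (610, 89, 143), (624, 92, 145), (634, 103, 141), (578, 304, 2)]
185 [(542, 36, 143), (556, 38, 146), (569, 43, 146), (580, 52, 144), (593, 58, 144), (605, 65, 143), (618, 69, 144), (629, 79, 142), (630, 117, 118), (587, 282, 2)]
189 [(525, 71, 102), (558, 34, 136), (574, 32, 141), (589, 33, 145), (602, 36, 147), (614, 44, 145), (625, 53, 143), (636, 64, 140), (631, 116, 105), (593, 267, -2)]
193 [(524, 73, 86), (558, 34, 122), (573, 35, 125), (589, 34, 131), (603, 35, 135), (620, 29, 144), (632, 37, 142), (631, 78, 115), (596, 214, 16), (625, 180, 48)]
```

View pics/s4.png

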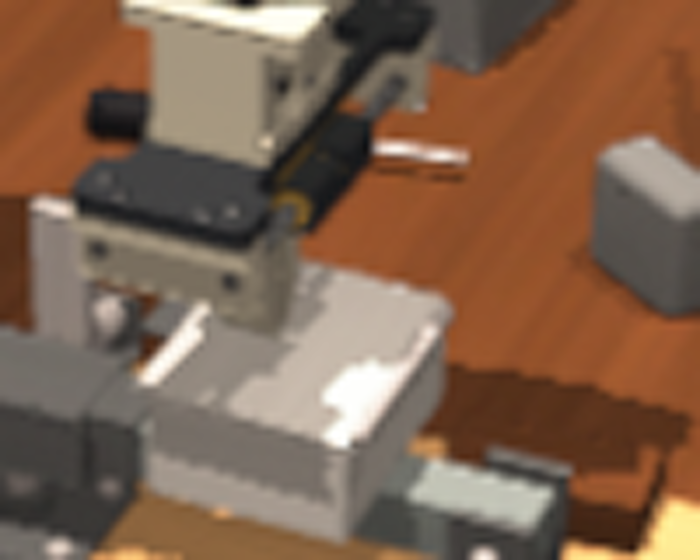

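The lid is nearly flat (edge 146 mm, hinge 142 mm). I press a bit more until I feel the stop.

send_rows(
  rows=[
    [[1,0,0,0,0,0,0],[2,0,0,0,0,0,0],[3,0,0,0,0,0,0],[3,0,0,0,0,0,0],[4,0,0,0,0,0,0],[4,0,0,0,0,0,0],[4,0,0,0,0,0,0],[4,0,0,0,0,0,0]],
  ],
)

```text
clock: 7.4
position: [0.5666, 0.0885, 0.1053]
ee_rot: [-1.209, 1.208, 1.209]
force: [-5.5, -1.1, 15.9]
width: 0.004
```

The stop is firm at 16 N, so the lid is shut. Now I lift off and move over to the tab.

send_rows(
  rows=[
    [[-15,0,0,0,0,0,0],[-50,0,0,0,0,0,0],[-90,10,5,0,0,0,20],[-110,45,15,0,0,0,40],[-110,80,30,0,0,0,50],[-110,103,41,0,0,0,50],[-110,107,41,0,0,0,50],[-110,107,41,0,0,0,50]],
  ],
)

```text
clock: 8.2
position: [0.4593, 0.1296, 0.2143]
ee_rot: [-1.21, 1.208, 1.21]
force: [0.7, 0.9, -0.2]
width: 0.467
```

```bash
python3 - <<'E'
from h import *
s=arm.observe();print(s['clock'],s['position'],s['force'],s['width'])
im,d=optics.get_image('wrist');cv2.imwrite('pics/w3.png',im[:,:,::-1]);np.save('w3.npy',d)
for t in ['latch_tab','lid_edge','coupler']:
    for r in finder.place_of('wrist',t)[:2]:
        u,v=np.clip(np.round(r['xy']).astype(int),0,[639,399])
        print(t,r, pix2w('wrist',r['xy'],d[v,u],s) )
vv,uu=np.mgrid[0:400,0:640]
def cl(n,d,s):
    W=pix2w(n,np.stack([uu,vv],-1).reshape(-1,2),d.reshape(-1)).reshape(400,640,3) if n!='wrist' else pix2w(n,np.stack([uu,vv],-1).reshape(-1,2),d.reshape(-1),s).reshape(400,640,3)
    m=(W[...,2]>.112)&(W[...,2]<.16)&(abs(W[...,0]-.46)<.04)&(abs(W[...,1]-.13)<.025)&(d>0)
    P=W[m];print(n,m.sum())
    if len(P): print(P.mean(0),np.percentile(P,[2,50,98],axis=0))
cl('wrist',d,s)
im,d=optics.get_image('scene');cl('scene',d,s);cv2.imwrite('pics/s5.png',cv2.resize(im[80:240,260:420,::-1],None,fx=3.5,fy=3.5,interpolation=cv2.INTER_CUBIC))
E
```

```text
8.2 [0.45927137 0.12956057 0.21428789] [ 0.71274571  0.87704204 -0.19193641] 0.46737224412057765
latch_tab {'xy': [319.2, 191.6], 'confidence': 0.8} [[0.45132836 0.12936774 0.15238731]]
lid_edge {'xy': [278.0, 272.3], 'confidence': 0.66} [[0.46204735 0.10794213 0.2736973 ]]
coupler {'xy': [283.8, 182.2], 'confidence': 0.98} [[0.45519197 0.09124521 0.09980353]]
wrist 382
[0.45479991 0.13100749 0.14676208] [[0.44522843 0.1264003  0.11500545]
 [0.45372152 0.13101526 0.1514447 ]
 [0.4698214  0.13562511 0.15307527]]
scene 110
[0.46179596 0.12808719 0.1341742 ] [[0.44816455 0.12213444 0.1132222 ]
 [0.46238919 0.12766766 0.13346572]
 [0.47450841 0.13697646 0.15219832]]
```

View pics/w3.png

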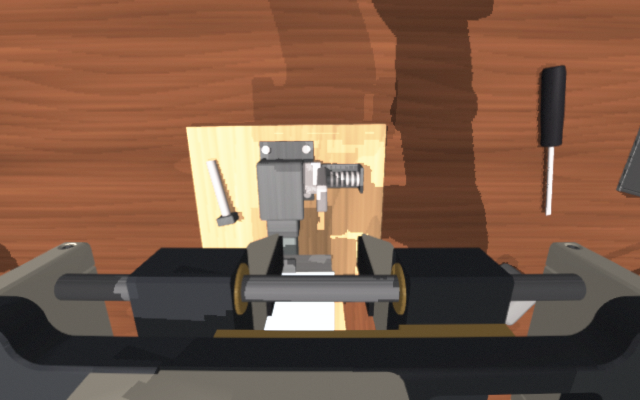

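View pics/s5.png

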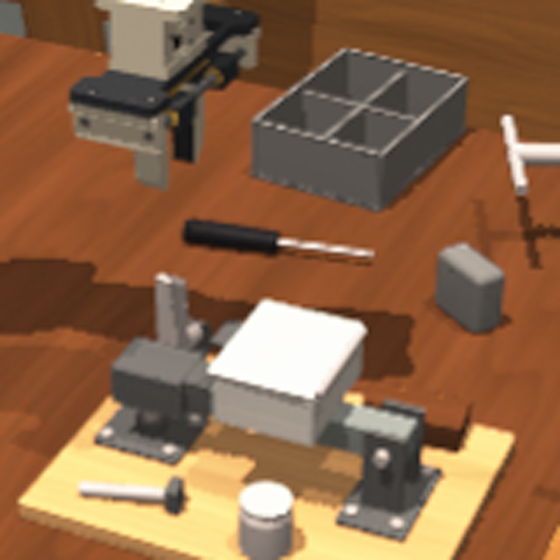

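The lid lies flat in both views. The tab sits at about (319,190) between the fingers. I descend partway and check.

send_rows(
  rows=[
    [[20,1,1,0,0,0,50],[45,1,1,0,0,0,50],[70,1,1,0,0,0,50],[85,1,1,0,0,0,50],[97,1,1,0,0,0,50],[105,1,1,0,0,0,50],[110,1,1,0,0,0,50],[110,1,1,0,0,0,50]],
  ],
)

```text
clock: 9.25
position: [0.4586, 0.1303, 0.1038]
ee_rot: [-1.209, 1.209, 1.21]
force: [0.1, -0.1, -0.3]
width: 0.499
```

```bash
python3 - <<'E'
from h import *
s=arm.observe();print(s['clock'],s['position'],s['force'],s['width'])
im,d=optics.get_image('wrist');cv2.imwrite('pics/w4.png',im[:,:,::-1]);np.save('w4.npy',d)
im,d=optics.get_image('scene');cv2.imwrite('pics/s6.png',cv2.resize(im[130:220,270:390,::-1],None,fx=6,fy=6,interpolation=cv2.INTER_CUBIC))
E
```

```text
9.25 [0.45855939 0.13034935 0.1037912 ] [ 0.12296636 -0.12979706 -0.26405796] 0.499036416785409
```

View pics/w4.png

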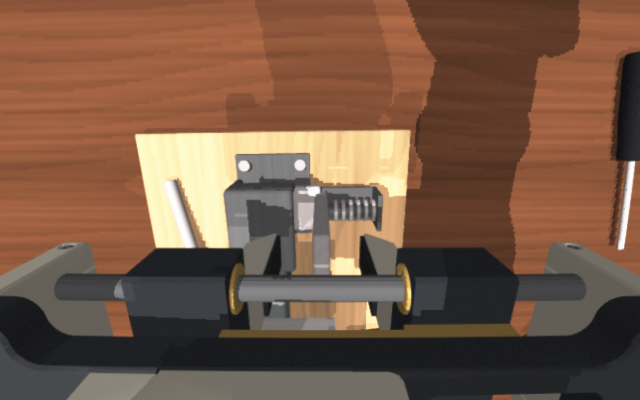

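View pics/s6.png

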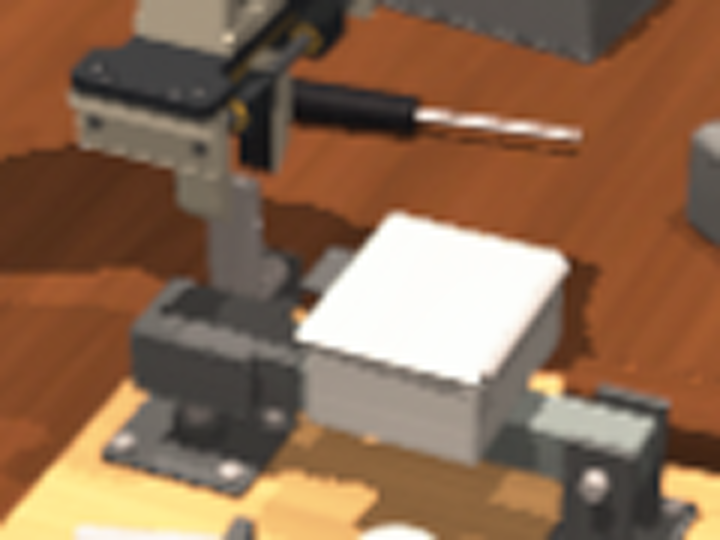

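The tab is centred between the fingers (cols 313–328). I go down the last 26 mm and grip.

send_rows(
  rows=[
    [[10,0,0,0,0,0,50],[18,0,0,0,0,0,50],[24,0,0,0,0,0,50],[26,0,0,0,0,0,40],[26,0,0,0,0,0,20],[26,0,0,0,0,0,5],[26,0,0,0,0,0,0],[26,0,0,0,0,0,0]],
  ],
  grip_force=45,
)

```text
clock: 10.15
position: [0.4587, 0.1306, 0.0783]
ee_rot: [-1.209, 1.208, 1.209]
force: [-1.3, 10.1, 3.8]
width: 0.11
```

```bash
python3 - <<'E'
from h import *
s=arm.observe();print(s['clock'],s['position'],s['force'],s['width'])
im,d=optics.get_image('wrist');cv2.imwrite('pics/w5.png',im[:,:,::-1])
im,d=optics.get_image('scene');cv2.imwrite('pics/s7.png',cv2.resize(im[130:220,270:390,::-1],None,fx=6,fy=6,interpolation=cv2.INTER_CUBIC))
E
```

```text
10.15 [0.45871797 0.13064294 0.07827806] [-1.25977382 10.11819516  3.76966031] 0.10991752644899572
```

View pics/s7.png

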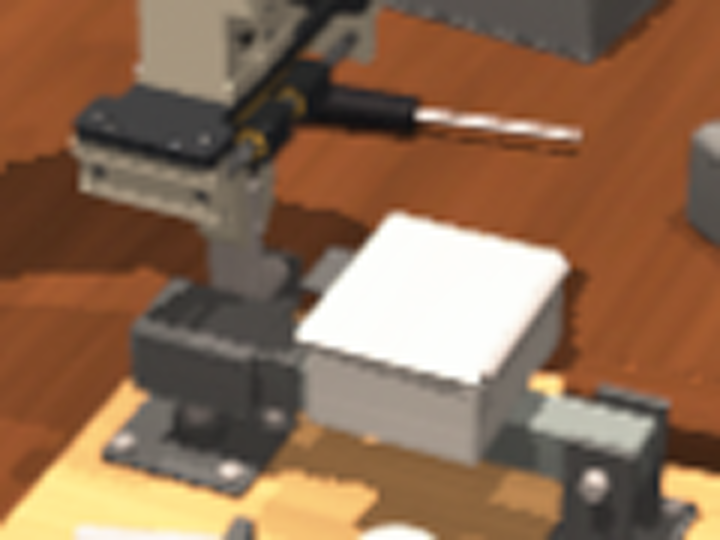

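View pics/w5.png

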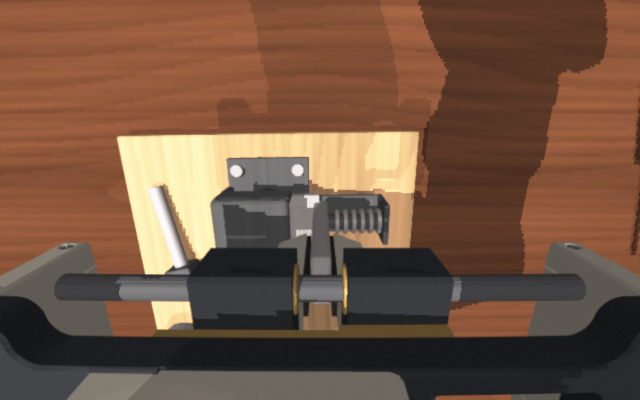

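The tab is gripped (opening 10 mm). Now I pull the latch 15 mm sideways.

send_rows(
  rows=[
    [[0,0,3,0,0,0,0],[0,0,6,0,0,0,0],[0,0,9,0,0,0,0],[0,0,12,0,0,0,0],[0,0,14,0,0,0,0],[0,0,16,0,0,0,0],[0,0,16,0,0,0,0],[0,0,16,0,0,0,0]],
  ],
)

```text
clock: 11.05
position: [0.4586, 0.1443, 0.0781]
ee_rot: [-1.21, 1.212, 1.208]
force: [-0.3, -9.0, 4.0]
width: 0.108
```

```bash
python3 - <<'E'
from h import *
s=arm.observe();print(s['clock'],s['position'],s['force'],s['width'])
im,d=optics.get_image('wrist');cv2.imwrite('pics/w6.png',im[:,:,::-1])
E
```

```text
11.05 [0.4585566  0.14433161 0.0780992 ] [-0.32229985 -9.00804056  4.00356838] 0.10804940809221651
```

View pics/w6.png

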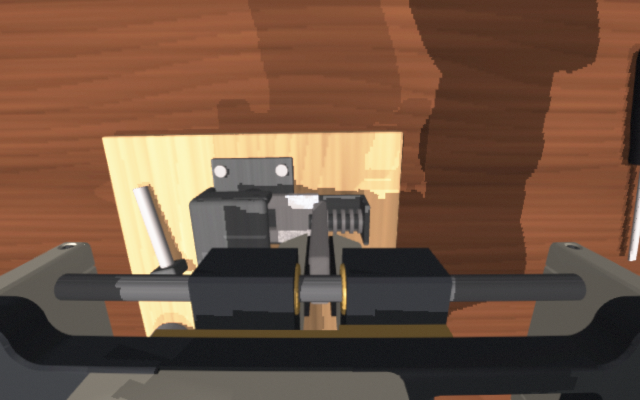

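The latch is out about 14 mm (9 N spring force), so the ball should be free. I'll lift along the tongue's arc, turning with it.

send_rows(
  rows=[
    [[-2,0,1,0.5,0,0,0],[-4,0,1,0,0,1,0],[-8,0,1,0,0,2,0],[-15,0,1,0,0,4,0],[-23,-1,1,0,0,6,0],[-30.5,-2,1,0,0,8,0],[-38,-3,1,0,0,10,0],[-38,-3,1,0,0,10,0]],
  ],
)

```text
clock: 11.9
position: [0.4612, 0.1446, 0.1158]
ee_rot: [-1.121, 1.342, 1.336]
force: [-1.5, -9.1, -3.2]
width: 0.108
```

```bash
python3 - <<'E'
from h import *
s=arm.observe();print(s['clock'],s['position'],s['force'],s['ft_torque'],s['width'])
im,d=optics.get_image('scene');cv2.imwrite('pics/s8.png',cv2.resize(im[100:220,270:410,::-1],None,fx=5,fy=5,interpolation=cv2.INTER_CUBIC))
E
```

```text
11.9 [0.46123979 0.1446279  0.11578265] [-1.50544559 -9.06749788 -3.15360828] [-1.74152328 -0.43552809  0.79041887] 0.10797091296840829
```

View pics/s8.png

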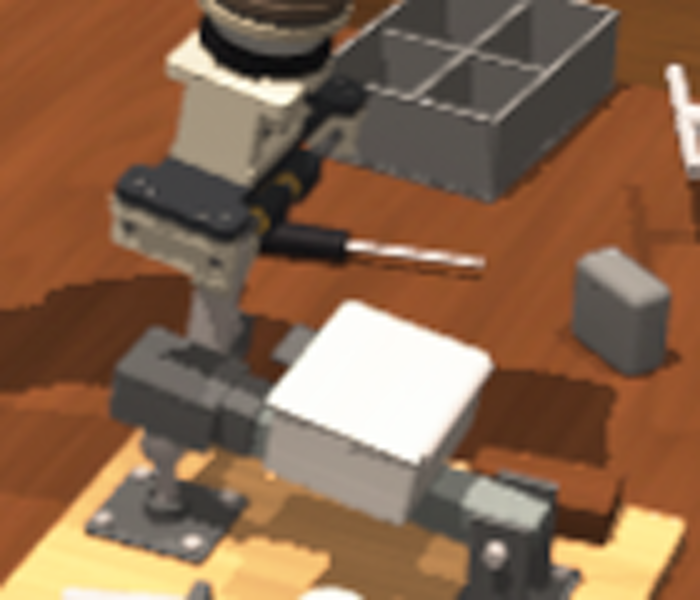

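send_rows(
  rows=[
    [[-8,0,0,0,0,2,0],[-15,0,0,0,0,4,0],[-23,-1,0,0,0,6,0],[-30.5,-2,0,0,0,8,0],[-38,-3,0,0,0,10,0],[-42,-3.5,0,0,0,11,0],[-42,-3.5,0,0,0,11,0],[-42,-3.5,0,0,0,11,0]],
  ],
)

```text
clock: 12.75
position: [0.4718, 0.1446, 0.1561]
ee_rot: [-1.014, 1.479, 1.472]
force: [-2.1, -9.0, -1.5]
width: 0.109
```

```bash
python3 - <<'E'
from h import *
s=arm.observe();print(s['clock'],s['position'],s['force'],s['ft_torque'],s['width'])
im,d=optics.get_image('scene');cv2.imwrite('pics/s9.png',cv2.resize(im[100:220,270:410,::-1],None,fx=5,fy=5,interpolation=cv2.INTER_CUBIC))
vv,uu=np.mgrid[0:400,0:640]
W=pix2w('scene',np.stack([uu,vv],-1).reshape(-1,2),d.reshape(-1)).reshape(400,640,3)
for t in ['coupler','lid_edge','lid_hinge']:
    r=finder.place_of('scene',t)[:1]
    for q in r:
        u,v=np.round(q['xy']).astype(int); print(t,q,W[v,u])
for v in range(150,186,5): print(v,[tuple(np.round(W[v,u]*1000).astype(int).tolist()) for u in range(295,370,6)])
E
```

```text
12.75 [0.47180661 0.14463712 0.15605641] [-2.08986784 -9.02152693 -1.5189826 ] [-1.73151773 -0.67577005  1.18132539] 0.10912272857801991
coupler {'xy': [306.5, 168.3], 'confidence': 0.92} [0.48609512 0.06194735 0.16839076]
lid_edge {'xy': [337.4, 165.2], 'confidence': 0.78} [0.5747662  0.07642926 0.19385551]
lid_hinge {'xy': [369.6, 183.9], 'confidence': 0.92} [5.99038332e-01 2.96747657e-01 5.40153949e-04]
150 [(271, 391, -3), (291, 400, -3), (314, 404, 0), (470, 140, 182), (491, 138, 188), (548, 55, 246), (401, 423, 12), (423, 427, 15), (441, 438, 14), (463, 442, 18), (471, 480, -1), (491, 490, -1), (511, 497, 1)]
155 [(290, 356, 0), (310, 363, 1), (464, 112, 178), (467, 146, 160), (488, 143, 167), (389, 397, 3), (406, 413, -2), (428, 414, 3), (445, 431, -2), (465, 437, 0), (482, 453, -4), (505, 452, 2), (525, 461, 3)]
160 [(305, 328, -2), (463, 77, 180), (477, 86, 179), (488, 103, 172), (474, 171, 131), (403, 367, 2), (419, 383, -3), (564, 101, 193), (574, 120, 185), (588, 130, 183), (499, 413, 2), (518, 421, 2), (535, 435, -2)]
165 [(325, 290, 5), (469, 64, 172), (487, 67, 175), (
[... 314 characters left out ...]
, 91, 177), (616, 109, 170), (628, 125, 164), (642, 135, 162)]
175 [(348, 245, -3), (469, 63, 139), (488, 63, 145), (507, 64, 149), (524, 68, 152), (538, 77, 151), (575, 36, 185), (589, 45, 183), (600, 61, 178), (613, 72, 175), (626, 85, 170), (637, 103, 163), (650, 116, 159)]
180 [(363, 216, -2), (385, 218, 3), (412, 209, 16), (506, 64, 132), (524, 68, 135), (537, 79, 132), (577, 32, 172), (595, 31, 178), (608, 41, 176), (620, 56, 169), (632, 69, 165), (645, 81, 161), (658, 94, 157)]
185 [(379, 186, 1), (460, 78, 93), (427, 179, 20), (442, 191, 16), (459, 201, 15), (540, 74, 118), (575, 37, 152), (595, 32, 161), (612, 34, 164), (629, 34, 170), (640, 50, 163), (652, 63, 158), (591, 291, -2)]
```

View pics/s9.png

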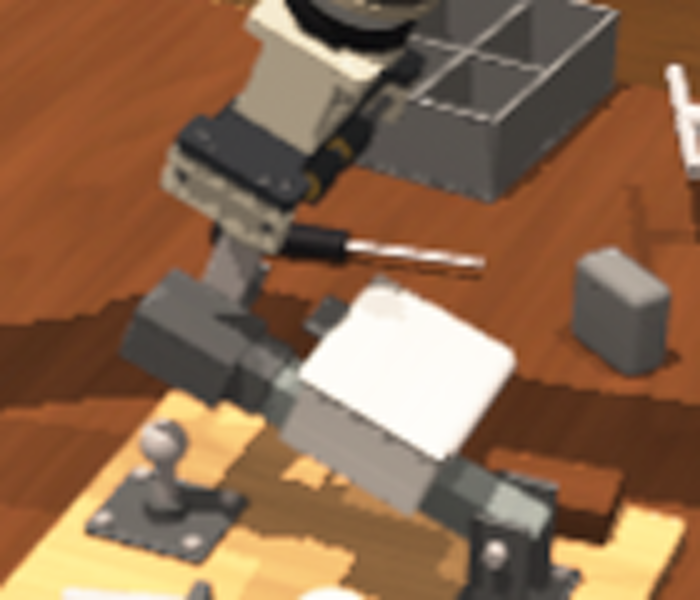

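The coupler is about 77 mm up, clear of the ball, and the lid is flush with the box. I hold one call to settle, then check.

send_rows(
  rows=[
    [[0,0,0,0,0,0,0],[0,0,0,0,0,0,0],[0,0,0,0,0,0,0],[0,0,0,0,0,0,0],[0,0,0,0,0,0,0],[0,0,0,0,0,0,0],[0,0,0,0,0,0,0],[0,0,0,0,0,0,0]],
  ],
)

```text
clock: 13.75
position: [0.4718, 0.1447, 0.1561]
ee_rot: [-1.014, 1.479, 1.472]
force: [-0.2, -7.9, -2.1]
width: 0.107
```

```bash
python3 - <<'E'
from h import *
s=arm.observe();print(s['clock'],s['position'],s['force'],abs(s['dq']).max(),s['width'])
im,d=optics.get_image('scene')
vv,uu=np.mgrid[0:400,0:640]
W=pix2w('scene',np.stack([uu,vv],-1).reshape(-1,2),d.reshape(-1)).reshape(400,640,3)
r=finder.regions_of('scene','lid_edge')
if r:
    P=W[cv2.erode(r[0]['region'].astype(np.uint8),np.ones((3,3)))>0]; print(r[0]['confidence'],len(P))
    P=P[P[:,2]>.15]; c=np.median(P,0); n=np.linalg.svd(P-P.mean(0))[2][2]; print('lid tilt',np.arctan2(abs(n[0]),abs(n[2])),n)
Q=W[(abs(W[...,0]-.475)<.02)&(abs(W[...,1]-.09)<.02)&(W[...,2]>.16)];print('head top',len(Q),Q.mean(0))
print('phi',np.arcsin((.1561-.0781)/.2194))
E
```

```text
13.75 [0.4718379  0.14466343 0.1561192 ] [-0.21987701 -7.94515951 -2.11639658] 0.0009571599129800798 0.10728306028366226
0.57 803
lid tilt 0.302525194356238 [-0.23844311 -0.59956221 -0.76398301]
head top 226 [0.47781084 0.08351515 0.38382595]
phi 0.3634650497294947
```

```bash
python3 - <<'E'
from h import *
im,d=optics.get_image('scene')
vv,uu=np.mgrid[0:400,0:640]
W=pix2w('scene',np.stack([uu,vv],-1).reshape(-1,2),d.reshape(-1)).reshape(400,640,3)
m=(W[...,0]>.565)&(W[...,0]<.645)&(W[...,1]>.045)&(W[...,1]<.135)&(W[...,2]>.14)&(W[...,2]<.22)
P=W[m]
for _ in range(4):
    A=np.c_[P[:,:2],np.ones(len(P))];k=np.linalg.lstsq(A,P[:,2],rcond=None)[0];e=P[:,2]-A@k;P=P[abs(e)<.006]
print(len(P),k,'lid tilt',np.arctan(-k[0]),e.std())
m=(W[...,0]>.45)&(W[...,0]<.5)&(W[...,1]>.07)&(W[...,1]<.11)&(W[...,2]>.14)&(W[...,2]<.2)
P=W[m]
A=np.c_[P[:,:2],np.ones(len(P))];k=np.linalg.lstsq(A,P[:,2],rcond=None)[0];print(len(P),P.mean(0),'head tilt',np.arctan(-k[0]))
E
```

```text
582 [-0.38116952 -0.00217027  0.4075016 ] lid tilt 0.3641685667729993 0.0018774288681665944
130 [0.47919875 0.08918061 0.17604022] head tilt 0.3648845487583632
```

The lid tilt (0.364) matches the tongue tilt (0.365), so the lid is shut. Handing in.

```bash
python3 -c "
from cell import arm
print(arm.sign_off())"
```

```text
the job is handed in; nothing more can be done
None
```

I shut the lid, pulled the latch aside, lifted the coupler about 77 mm off the ball and handed in with it still held in the gripper. No verdict was reported.

- **Lid:** I pressed it down until it stopped firmly at about 16 N. At the end its tilt matches the tongue's (0.364 against 0.365 rad), so it is shut to within about 0.01 rad.
- **Latch:** I gripped the tab and pulled it sideways by about 14 mm. The 9 N spring force agrees with that distance.
- **Lift:** I followed the tongue's arc to about 0.36 rad. The head's top is at about 0.176 m and the arm is still. The fingers hold the tab at an opening of about 10 mm, with about 8 N on the tool.
- **Time and bystanders:** About 14 s of the 43 s were used. The pictures I looked at showed no bystander moved, but I did not measure their positions at the end.

**Disagreements:**
- The real fingertips sit about 38 mm behind the stated TCP, as both the cameras and the contact with the lid showed. My first press therefore left the lid at about 0.45 rad, and I corrected for the offset from then on.
- One lid fit, from the trained network's region, gave 0.30 rad. I discarded it because the region took in other surfaces and the fitted plane leaned sideways.

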